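Set the score plate in the leaning tile holder

TASK

Take the ivory score plate out of the middle bay of the chip box and slide it, long edge first, down into the leaning slot of the grey acrylic tile holder until that edge sits fully home on the bottom of the slot, then let go of it. Either face may show. Leave the cup, the bowl and the two dice where they are.

Things in the scene. Friction and masses are not known exactly. Their poses are not given: they have to be found in the camera images.
- plate: Score plate: a flat ivory slab with three printed rings on both faces (both faces alike), 130 long (its y) x 100 tall (its z) x 10 thick (its x) mm, about 155 g, loose. It starts standing on a long edge in the middle bay of the chip box and may lean a little. Origin: middle of the lower long edge face; z points up through the plate to its upper long edge; x is normal to the faces.
- plate_mid (a point): The centre of the score plate, 50 mm along its z from its origin.
- chip_box: Open black plastic chip box, fixed to the table, 110 (x) x 150 (y) x 45 high mm, a grey latch on its -x side, a row of chips on each side of the middle bay, level below the rim. The middle bay runs along y: 14 wide (x) x 142 long (y), open above, floor 4 mm above the table. Origin: centre of the underside, z up.
- holder: Grey acrylic tile holder, fixed to the table: base 130 (x, from -60 to +70) x 160 (y) x 8 mm, five mahjong tiles standing on its +x side (tops 43 mm above the table), and the leaning slot over its middle. The slot leans 30 degrees from upright, its mouth towards the holder's -x. Origin: on the table under the slot's floor centre; z up.
- slot: The holder's leaning slot. Origin: centre of its floor, 43 mm above the table. z points up out of the slot along the insertion line (30 degrees from vertical, towards the holder's -x); y runs along the slot, x across. Inside 13 wide (x) x 136 long (y) x 40 deep mm, ends closed, walls 5 mm; lips above the long walls flare outwards, tops 50 mm from the floor along z.
- cup: Stainless steel cup, 72 mm across the rim, 85 mm high, loose bystander. Origin: centre of underside.
- bowl: Small white ceramic bowl, 110 mm across, 45 mm high, loose bystander. Origin: centre of underside.
- die_a: White die, a 22 mm cube, loose bystander. Origin: centre of underside.
- die_b: White die, a 22 mm cube, loose bystander. Origin: centre of underside.
Mind the look-alikes: they are no part of the job. Several things have the shape of the plate; the one meant has the colours described above.

How it is judged:
By the outcome, as a careful person would: the job done as asked, in the order asked, and still so for the second after the job is handed in, with the robot touching nothing.
It also fails if it takes over 42 s, if anything falls off the work surface, if the arm or the gripper's body presses on something with over 40 N, if the wrist force passes 120 N, or if a joint passes its speed limit or range.

ROBOT

A 6-joint arm with a two-finger parallel gripper is mounted at the origin on the work surface. World frame = base frame: x ahead of the robot, y to its left, z up, the work surface at z = 0. Lengths are in m, angles in degrees, forces in N, time in s.
With the tool pointing down it reaches from about 0.375 to 0.9 m from the base axis. Payload 3.1 kg.
Tool frame: the origin (TCP) lies at the very end of the fingers, on their centre line; the grasp point (between the pads) lies 19 mm behind it (grasp_offset is the distance from the TCP to the grasp point, in m); z points along the fingers, y is the direction in which the jaws open and shut (so a half turn about z gives the same grasp; the last joint's range is limited). The gripper opens to 87 mm and grips with 3 to 60 N. Pads are 19 mm wide; open, the fingers measure 117 mm over their backs; the gripper's body (75 mm by 190 mm) begins 51 mm behind the grasp point.
Start: joints at [67.065, 30.224, 82.088, -0, 67.689, -10.227], TCP at [0.137, 0.61, 0.191] pointing down, gripper open.
Joint ranges: [-176.69, 176.69], [-43.24, 126.21], [12.49, 139.97], [-82, 262], [0, 151.66], [-163.58, 163.58]. Speed limits (degrees/s): [159.86, 159.86, 180, 180, 180, 180].

INTERFACE

Orientations are given as a 3x3 rotation matrix whose columns are the frame's x, y, z axes.
In Python, from rig import * gives the robot as it stands. The module is installed in compiled form; this text tells all that it offers.
- The arm moves only by the tool play_rows, never from a script. Its argument "plan" is a list that holds one entry, the list of rows, each a list of 7 numbers: the shift along the world's x, y, z each as a share of 5 cm, from -1 to 1, then the turn, a rotation vector about the world's x, y, z each as a share of pi rad, from -1 to 1, then the gripper's target within -1 to 1 (fully open at 1, half-way at 0, shut at -1). A call has 1 to 12 rows; each row shifts and turns the commanded pose from where the row before left it; what a row does not reach is not made up. A row lasts 1/10 s, in which the tool goes at most 50 mm and 8.59 degrees, less where a joint would pass 70% of its speed; a pose out of reach is approached as far as the arm can. A call with a number of a shift or a turn outside -1 to 1 is refused whole. A call with a gripper value outside its range is refused whole. The fingers move at their own pace and stop on an object; the grip force is fixed at half the most. Time passes only in rows, so rows that do not move let the fingers close. It gives the time, the measured TCP pose, the force and the opening at its end, in the units of the state.
- read_state(): the state, without advancing time (a new reading comes with each control period).
- capture(name): name is "scene" or "top" or "wrist"; returns the picture (384x512x3 uint8, red, green, blue); there is no depth.
- camera_params(name): a dict with "intrinsics" (3x3 intrinsics, pixels), "k1" (the pictures are not rectified: a ray, as slopes to the right and down, at radius r is drawn at 1 + k1 r^2 times it, then the intrinsics apply), "R" (3x3) and "t" (3): a world point X has camera coordinates R X + t; the wrist camera has in their place "mount" (4x4, takes a point from camera to tool coordinates, whose origin is the TCP and whose axes are the flange's). Camera axes: x right, y down, z forward; pixel columns grow to the right and rows downward; lengths in m; the calibration is good to about 2 mm. A picture is of the moment at which its call begins: read the wrist's pose just before it. camera_params takes no time and is no camera call.
- hand_in(): hands the job in, once; it reports no verdict.
The state is a dict: "time_s": time; "joint_positions": joint angles; "qvel": joint speeds; "tau": joint torques, N m; "position": TCP position; "tcp_rot": TCP orientation; "force": force on the tool from outside, world axes, zero at the start; "moment": the same for the moment, N m; "opening": opening from 0.0 (shut) to 1.0 (fully open).
Only numpy, scipy, OpenCV 4.12 (cv2) and the standard library are available. Lean on these libraries where they do the work, as an engineer would, in place of code of your own. Each camera call takes 0.05 s, during which the arm holds its last target. There are 200 camera calls.

## Working session

There is one attempt and no reset: what is moved stays moved. The work goes in short steps, Python scripts to look and compute and a tool call to move; the robot and the scene stay as the last step left them, time stands still between calls to the robot, and variables do not carry over. Pictures are saved under pics/ and viewed, about 8 in all and at most 12, crops included, and the job is handed in when it is done.

Besides the shell and the picture viewer there is one more tool, called after "Emit:" in YAML: its name, and indented under it one key for each argument. play_rows: Moves the arm, as the interface text tells. Its arguments: {"type":"object","properties":{"plan":{"type":"array"}},"required":["plan"]}

```bash
mkdir -p pics; python3 - <<'E'
from rig import *
import cv2
s=read_state();print(s['time_s'],s['position'],s['tcp_rot'],s['opening'],s['force'])
for n in ("scene","top","wrist"):
    im=capture(n);cv2.imwrite(f"pics/{n}0.png",im[:,:,::-1]);print(n,camera_params(n))
E
```

```text
0.0 [0.13713954 0.60895722 0.1900732 ] [[-9.75505467e-01  2.19973619e-01 -8.31749758e-04]
 [ 2.19974864e-01  9.75503563e-01 -1.96391343e-03]
 [ 3.79365710e-04 -2.09877232e-03 -9.99997726e-01]] 1.0004731792936536 [ 0.02988463  0.59922849 -0.2688505 ]
scene {'intrinsics': array([[487.89454745,   0.        , 247.66472948],
       [  0.        , 487.89454745, 186.24142584],
       [  0.        ,   0.        ,   1.        ]]), 'k1': -0.04372678618704659, 'R': array([[ 4.63675896e-02,  9.98924137e-01,  7.84567033e-04],
       [ 7.99797084e-01, -3.66540241e-02, -5.99150321e-01],
       [-5.98476960e-01,  2.84086507e-02, -8.00636170e-01]]), 't': array([ 0.05669396, -0.42096459,  1.55382561])}
top {'intrinsics': array([[435.5776099 ,   0.        , 259.02083042],
       [  0.        , 435.5776099 , 200.0215348 ],
       [  0.        ,   0.        ,   1.        ]]), 'k1': -0.0940932530339032, 'R': array([[-0.02663324, -0.99911346, -0.03260314],
       [-0.99419952,  0.02987377, -0.10331931],
       [ 0.10420169,  0.0296623 , -0.99411375]]), 't': array([-0.05406034,  0.57644514,  1.01973388])}
wrist {'intrinsics': array([[293.36289105,   0.        , 257.04143114],
       [  0.        , 293.36289105, 188.83509618],
       [  0.        ,   0.        ,   1.        ]]), 'k1': -0.0490174381697813, 'mount': array([[-1.07100872e-03, -9.69915462e-01, -2.43439621e-01,
         6.65102467e-02],
       [ 9.99999390e-01, -9.73249021e-04, -5.21849288e-04,
        -7.29653517e-04],
       [ 2.69222321e-04, -2.43440031e-01,  9.69915913e-01,
        -1.94259366e-01],
       [ 0.00000000e+00,  0.00000000e+00,  0.00000000e+00,
         1.00000000e+00]])}
```

View pics/top0.png

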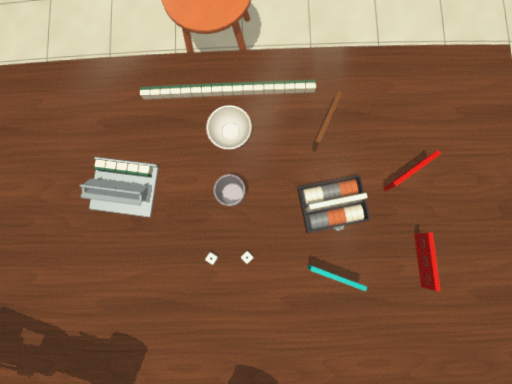

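View pics/scene0.png

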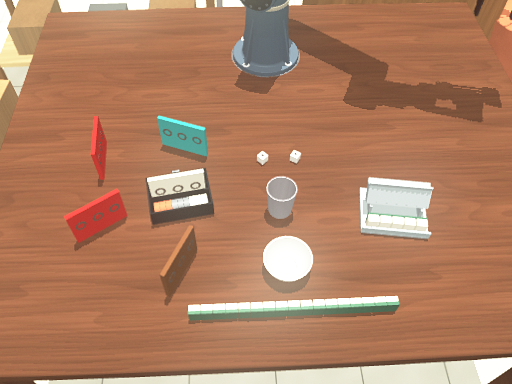

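Candidates with the plate's shape, in the top picture: ivory in the box (337,201), teal (338,278), red (413,170), red (428,262), brown (328,118). The ivory one in the box's middle bay fits the description. I'll check it in an enlarged crop alongside the holder (120,187).

```bash
cat > h.py <<'E'
import numpy as np, cv2
from rig import *
def cam(n,s=None):
    p=camera_params(n);K=p['intrinsics'];k=p['k1']
    if n=='wrist':
        s=s or read_state();T=np.eye(4);T[:3,:3]=s['tcp_rot'];T[:3,3]=s['position']
        M=np.linalg.inv(T@p['mount']);return K,k,M[:3,:3],M[:3,3]
    return K,k,np.array(p['R']),np.array(p['t'])
def proj(c,X):
    K,k,R,t=c;q=np.atleast_2d(X)@R.T+t;q=q[:,:2]/q[:,2:]
    q=q*(1+k*(q**2).sum(1,keepdims=True));return q@K[:2,:2].T+K[:2,2]
def ray(c,uv):
    K,k,R,t=c;d=(np.atleast_2d(uv)-K[:2,2])/K[0,0];q=d.copy()
    for _ in range(10):q=d/(1+k*(q**2).sum(1,keepdims=True))
    return -R.T@t,np.c_[q,np.ones(len(q))]@R
def onz(c,uv,z):
    o,d=ray(c,uv);return o+d*((z-o[2])/d[:,2])[:,None]
def frame(p,yaw,lean=0):
    from scipy.spatial.transform import Rotation as Ro
    return Ro.from_euler('ZY',[yaw,lean],degrees=True).as_matrix(),np.array(p)
E
python3 - <<'E'
from h import *
a=cv2.imread('pics/top0.png')
A=cv2.resize(a[165:245,290:380],None,fx=4.4,fy=4.4,interpolation=2);B=cv2.resize(a[145:225,75:165],None,fx=4.4,fy=4.4,interpolation=2)
cv2.imwrite('pics/crop.png',np.hstack([A,B]))
c=cam('top')
print(onz(c,[(307,207),(367,197)],.1), onz(c,[(333,204)],.045),onz(c,[(90,209),(152,216),(158,163),(96,158)],.008))
E
```

```text
[[ 0.54834468 -0.17929126  0.1       ]
 [ 0.56677164 -0.31458502  0.1       ]] [[ 0.55830918 -0.24533293  0.045     ]] [[0.5669426  0.35676761 0.008     ]
 [0.54501544 0.19687977 0.008     ]
 [0.6779724  0.1815466  0.008     ]
 [0.69706099 0.34309985 0.008     ]]
```

View pics/crop.png

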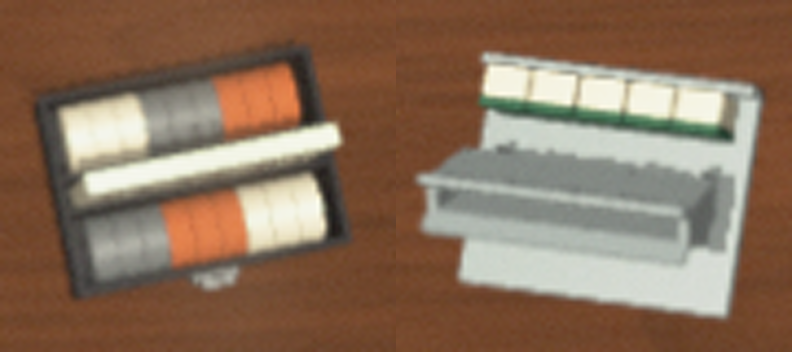

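The crop confirms it: the ivory plate stands in the middle bay, and the latch is at the bottom (-x side). The holder's tiles are on the far (+x) side and its slot leans toward the robot. I'll go over the holder for a close look first, then on to the box.

Emit:
play_rows:
  plan:
    - [[0.74,-0.52,0.15,0,0,-0.0472,1],[0.74,-0.52,0.15,0,0,-0.0472,1],[0.74,-0.52,0.15,0,0,-0.0472,1],[0.74,-0.52,0.15,0,0,-0.0472,1],[0.74,-0.52,0.15,0,0,-0.0472,1],[0.74,-0.52,0.15,0,0,-0.0472,1],[0.74,-0.52,0.15,0,0,-0.0472,1],[0.74,-0.52,0.15,0,0,-0.0472,1],[0.74,-0.52,0.15,0,0,-0.0472,1],[0.74,-0.52,0.15,0,0,-0.0472,1],[0.74,-0.52,0.15,0,0,0,1],[0,0,0,0,0,0,1]]

```text
time_s: 1.35
position: [0.5502, 0.3199, 0.2741]
tcp_rot: [[0.14, 0.99, 0.005], [0.99, -0.14, -0.001], [-0.0, 0.005, -1.0]]
force: [-1.5, 0.2, -0.4]
opening: 1.001
```

```bash
python3 - <<'E'
from h import *
s=read_state();print(s['time_s'],s['position'],s['tcp_rot'].round(3),s['joint_positions'],abs(s['qvel']).max())
im=capture('wrist')[:,:,::-1].copy();cv2.imwrite('pics/w1.png',im)
import pickle;pickle.dump(s,open('s1.pkl','wb'))
cv2.imwrite('pics/w1b.png',cv2.resize(im,(780,585),interpolation=2))
E
```

```text
1.35 [0.55023252 0.31994114 0.27409621] [[ 0.14   0.99   0.005]
 [ 0.99  -0.14  -0.001]
 [-0.     0.005 -1.   ]] [20.20737411 26.64265706 74.66880659 -0.14100887 78.43463587 28.26502273] 4.345014456777807
```

View pics/w1b.png

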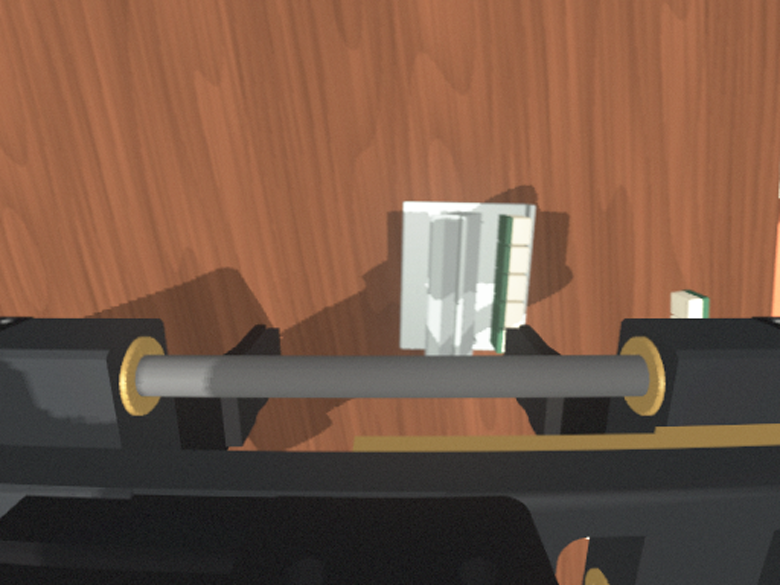

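The wrist view shows the holder at about (400-535, 200-350), with the tiles on the right (+x) and the slot leaning left. I'll fit its pose from both cameras and overlay the model.

```bash
cat > fit.py <<'E'
from h import *
import pickle
from scipy.optimize import least_squares
s1=pickle.load(open('s1.pkl','rb'));ct=cam('top');cw=cam('wrist',s1)
f=512/780
W=np.array([(403,201.5),(401,349.5)])*f; Wm=np.array([[-.06,.08,.008],[-.06,-.08,.008]])
T=np.array([(89.5,208.6),(150.2,216.8)]);Tm=np.array([[-.06,.08,.008],[-.06,-.08,.008]])
def w(p,m):
    R,t=frame([p[0],p[1],0],p[2]*100);return m@R.T+t
g=lambda p:np.r_[(proj(cw,w(p,Wm))-W).ravel(),(proj(ct,w(p,Tm))-T).ravel()]
r=least_squares(g,[.61,.27,-.08]);print(r.x,r.fun.round(2))
for nm,q in(('w',g(r.x)),):pass
rw=least_squares(lambda p:g(p)[:4],[.61,.27,-.08]);rt=least_squares(lambda p:g(p)[4:],[.61,.27,-.08]);print(rw.x,rt.x)
def slotpts(z,hw,hl=.068):
    a=np.radians(30);R=np.array([[np.cos(a),0,-np.sin(a)],[0,1,0],[np.sin(a),0,np.cos(a)]])
    return np.array([(-hw,hl,z),(hw,hl,z),(hw,-hl,z),(-hw,-hl,z)])@R.T+[0,0,.043]
base=np.array([(-.06,.08,.008),(.07,.08,.008),(.07,-.08,.008),(-.06,-.08,.008)])
def draw(c,img,box,k,p,out=None):
    x0,y0,x1,y1=box;im=cv2.resize(img[y0:y1,x0:x1],None,fx=k,fy=k,interpolation=2)
    for m,col in((base,(0,0,255)),(slotpts(.04,.0065),(0,255,0)),(slotpts(0.05,.0115,.073),(255,0,0))):
        u=(proj(c,w(p,m))-[x0,y0]+.5)*k;cv2.polylines(im,[u.round().astype(int)],True,col,1)
    return im
if __name__=='__main__':
    A=draw(cw,cv2.imread('pics/w1.png'),(250,115,370,245),4,r.x);B=draw(ct,cv2.imread('pics/top0.png'),(75,145,165,225),4.4,r.x)
    H=A.shape[0];B=cv2.resize(B,(310,int(B.shape[0]*310/B.shape[1])));C=np.zeros((H,790,3),np.uint8);C[:,:480]=A;C[:B.shape[0],480:]=B
    cv2.imwrite('pics/fit.png',C)
E
python3 fit.py
```

```text
[ 0.6153586   0.26978902 -0.08683392] [-0.04 -0.12 -0.3  -0.33  0.06 -0.05  0.66 -0.35]
[ 0.61560884  0.26955683 -0.08525975] [ 0.61483602  0.27038772 -0.09021982]
```

View pics/fit.png

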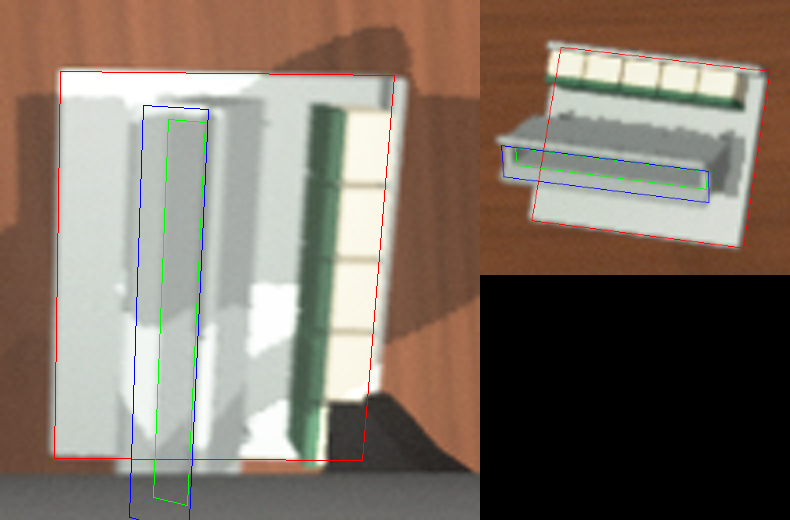

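The holder fit is good from both cameras: origin (0.615, 0.270), yaw -8.7°. Next is the box.

Emit:
play_rows:
  plan:
    - [[0,-0.92,0,0,0,0.044,1],[0,-0.92,0,0,0,0.044,1],[0,-0.92,0,0,0,0,1],[0,-0.92,0,0,0,0,1],[0,-0.92,0,0,0,0,1],[0,-0.92,0,0,0,0,1],[0,-0.92,0,0,0,0,1],[0,-0.92,0,0,0,0,1],[0,-0.92,0,0,0,0,1],[0,-0.92,0,0,0,0,1],[0,-0.92,0,0,0,0,1],[0,0,0,0,0,0,1]]

```text
time_s: 2.6
position: [0.5443, -0.1865, 0.2729]
tcp_rot: [[-0.138, 0.99, -0.0], [0.99, 0.138, -0.002], [-0.002, -0.0, -1.0]]
force: [0.2, 1.6, 0.0]
opening: 1.001
```

```bash
python3 - <<'E'
from h import *
s=read_state();print(s['time_s'],s['position'],s['tcp_rot'].round(3),s['joint_positions'],abs(s['qvel']).max())
im=capture('wrist')[:,:,::-1].copy();cv2.imwrite('pics/w2.png',im)
import pickle;pickle.dump(s,open('s2.pkl','wb'))
c=cam('wrist',s);print(proj(c,[[.558,-.247,.1]]))
cv2.imwrite('pics/w2b.png',cv2.resize(im[60:260,150:420],None,fx=2.9,fy=2.9,interpolation=2))
E
```

```text
2.6 [ 0.54425385 -0.18652141  0.27291162] [[-0.138  0.99  -0.   ]
 [ 0.99   0.138 -0.002]
 [-0.002 -0.    -1.   ]] [-29.98186046  21.49590875  83.47721254  -0.10282997  74.98463408
 -37.86454895] 4.216624218376967
[[261.70239683 214.38533956]]
```

View pics/w2b.png

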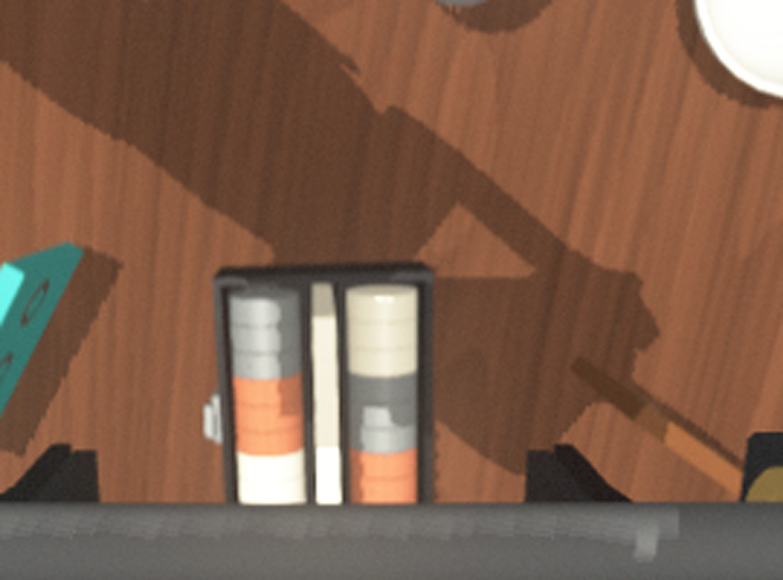

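The box is at crop x 217-432. The plate's top edge begins at about (328,447), with its end face above that. Now to compute plate and box positions from both cameras.

```bash
python3 - <<'E'
from h import *
import pickle
c=cam('wrist',pickle.load(open('s2.pkl','rb')));t=cam('top')
P=lambda a:np.array(a)/2.9+[150,60]
Q=lambda a:np.array(a)/4.4+[290,165]
print('wrist plate end top',onz(c,P([(316,447),(328.5,447),(341,447)]),.103))
print('wrist end at rim',onz(c,P([(323,283)]),.045))
print('wrist box corners',a:=onz(c,P([(217,272),(432,268)]),.045),np.linalg.norm(a[0]-a[1]))
e=onz(t,Q([(84,185),(340,134)]),.103);print('top plate',e,e.mean(0),np.linalg.norm(e[0]-e[1]),np.degrees(np.arctan2(-(e[0]-e[1])[0],(e[0]-e[1])[1])))
b=onz(t,Q([(36,100),(307,46),(352,238),(76,297)]),.045);print('top box',b,b.mean(0),np.linalg.norm(b[0]-b[1]),np.linalg.norm(b[0]-b[3]))
E
```

```text
wrist plate end top [[ 0.55421152 -0.24612367  0.103     ]
 [ 0.55980167 -0.24535295  0.103     ]
 [ 0.56539236 -0.2445829   0.103     ]]
wrist end at rim [[ 0.54887798 -0.18013734  0.045     ]]
wrist box corners [[ 0.4958811  -0.18186512  0.045     ]
 [ 0.6014894  -0.16526911  0.045     ]] 0.1069043512941035
top plate [[ 0.54784809 -0.18369901  0.103     ]
 [ 0.5699102  -0.31472142  0.103     ]] [ 0.55887914 -0.24921022  0.103     ] 0.13286688200901703 9.558045521750726
top box [[ 0.59952691 -0.16455433  0.045     ]
 [ 0.62454717 -0.31216528  0.045     ]
 [ 0.52000884 -0.33105542  0.045     ]
 [ 0.49295924 -0.1821079   0.045     ]] [ 0.55926054 -0.24747073  0.045     ] 0.14971642084533485 0.10800368124672705
```

Plate centre is about (0.559, -0.248), upright, yaw about 9.2°. I'll descend so the pads take it at mid-length.

Emit:
play_rows:
  plan:
    - [[0.15,-0.62,-0.2,0,0,0.0072,1],[0.15,-0.62,-0.6,0,0,0,1],[0,0,-0.7,0,0,0,1],[0,0,-0.7,0,0,0,1],[0,0,-0.7,0,0,0,1],[0,0,-0.6,0,0,0,1],[0,0,-0.3,0,0,0,1],[0,0,0,0,0,0,1],[0,0,0,0,0,0,1]]

```text
time_s: 3.55
position: [0.5597, -0.2424, 0.0838]
tcp_rot: [[-0.166, 0.986, -0.0], [0.986, 0.166, 0.001], [0.001, -0.0, -1.0]]
force: [0.2, 0.6, 0.1]
opening: 0.998
```

Emit:
play_rows:
  plan:
    - [[0,-0.11,-0.22,0,0,0,1],[0,0,0,0,0,0,1],[0,0,0,0,0,0,-1],[0,0,0,0,0,0,-1],[0,0,0,0,0,0,-1],[0,0,0,0,0,0,-1],[0,0,0,0,0,0,-1],[0,0,0,0,0,0,-1],[0,0,0,0,0,0,-1],[0,0,0,0,0,0,-1]]

```text
time_s: 4.55
position: [0.5594, -0.2499, 0.0725]
tcp_rot: [[-0.164, 0.986, -0.0], [0.986, 0.164, 0.0], [0.0, -0.0, -1.0]]
force: [-0.1, -0.1, -0.6]
opening: 0.361
```

Emit:
play_rows:
  plan:
    - [[0,0,0,0,0,0,-1],[0,0,0,0,0,0,-1],[0,0,0,0,0,0,-1],[0,0,0,0,0,0,-1],[0,0,0,0,0,0,-1],[0,0,0,0,0,0,-1]]

```text
time_s: 5.15
position: [0.5599, -0.25, 0.0731]
tcp_rot: [[-0.164, 0.986, 0.001], [0.986, 0.164, -0.0], [-0.001, 0.001, -1.0]]
force: [-0.0, 0.4, 5.1]
opening: 0.008
```

The opening went to 0.008, where a 10 mm plate should leave about 0.115. I need to look.

```bash
python3 - <<'E'
from h import *
s=read_state();print(s['opening'],s['force'],s['position'])
a=capture('scene')[:,:,::-1];b=capture('top')[:,:,::-1];w=capture('wrist')[:,:,::-1]
for n,i in(('scene3',a),('top3',b),('w3',w)):cv2.imwrite(f'pics/{n}.png',i)
A=cv2.resize(a[100:260,100:260],(400,400),interpolation=2);B=cv2.resize(w[150:384,140:374],(400,400),interpolation=2)
cv2.imwrite('pics/c3.png',np.hstack([A,B]))
E
```

```text
0.00848211399640558 [-0.01740736  0.40521778  5.07299565] [ 0.55986621 -0.24995697  0.07308265]
```

View pics/c3.png

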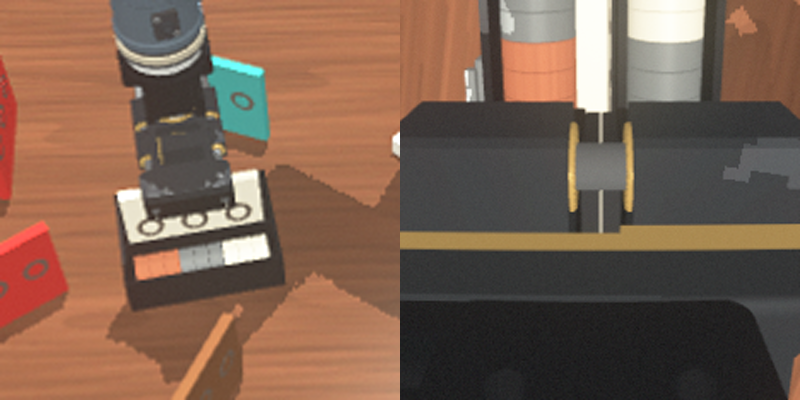

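The body hides the fingers in the scene view, so the picture doesn't settle it. A small lift will show whether the plate is held.

Emit:
play_rows:
  plan:
    - [[0,0,0.2,0,0,0,-1],[0,0,0.3,0,0,0,-1],[0,0,0.3,0,0,0,-1],[0,0,0,0,0,0,-1]]

```text
time_s: 5.7
position: [0.5606, -0.2508, 0.1145]
tcp_rot: [[-0.165, 0.986, 0.003], [0.986, 0.165, -0.002], [-0.003, 0.003, -1.0]]
force: [0.6, -0.4, -0.5]
opening: 0.008
```

```bash
python3 - <<'E'
from h import *
s=read_state();print(s['opening'],s['force'],s['moment'],s['position'])
a=capture('scene')[:,:,::-1];b=capture('top')[:,:,::-1];w=capture('wrist')[:,:,::-1]
for n,i in(('scene4',a),('top4',b),('w4',w)):cv2.imwrite(f'pics/{n}.png',i)
A=cv2.resize(a[100:260,100:260],(400,400),interpolation=2);B=cv2.resize(w[100:334,140:374],(400,400),interpolation=2)
cv2.imwrite('pics/c4.png',np.hstack([A,B]))
E
```

```text
0.007670834863492163 [ 0.58158946 -0.37281581 -0.53396871] [-0.05391751  0.00537039 -0.01079183] [ 0.56056371 -0.25078382  0.11449734]
```

View pics/c4.png

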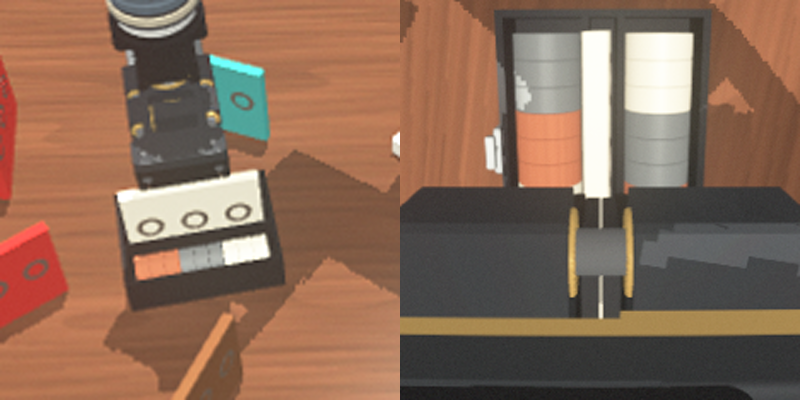

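The plate stayed in the bay. I'll triangulate its top edge from scene and top together, and check where the fingertips project.

```bash
python3 - <<'E'
from h import *
import pickle
sc=cam('scene');t=cam('top')
def tri(u,v):
    o1,d1=ray(sc,u);o2,d2=ray(t,v);A=np.c_[d1[0],-d2[0]];k=np.linalg.lstsq(A,o2-o1,rcond=None)[0];p=o1+k[0]*d1[0];q=o2+k[1]*d2[0];return (p+q)/2,np.linalg.norm(p-q)
# plate top corners seen in scene (crop) and top0 (crop A): robot-side/far edges
Q=lambda a:np.array(a)/4.4+[290,165];S=lambda a:np.array(a)/2.5+100-.5
print(tri(S((117,193)),Q((341,137))),tri(S((265,172)),Q((85,187))))
for z in(.09,.1,.104):
  print(z,(proj(sc,[[.559,-.248,z]])-100+.5)*2.5)
print('tcp',(proj(sc,[[.5606,-.2508,.1145]])-100+.5)*2.5)
R,o=frame([.559,-.248,.004],9.2)
m=np.array([[x,y,z] for z in(.1,.041,.05) for x in(.005,) for y in(-.065,0,.065)])
print(((proj(sc,m@R.T+o)-100+.5)*2.5).round(0))
for a,b in(('scene0','scene3'),('scene0','scene4')):
  d=cv2.absdiff(cv2.imread(f'pics/{a}.png'),cv2.imread(f'pics/{b}.png')).max(2)[170:200,145:215]
  print(a,b,(d>40).sum())
E
```

```text
(array([ 0.5675859 , -0.31466985,  0.1106444 ]), np.float64(0.0023556307177427997)) (array([ 0.54643004, -0.18211456,  0.10774751]), np.float64(0.003280338975750113))
0.09 [[194.00933655 196.85510208]]
0.1 [[192.77421852 190.26533346]]
0.104 [[192.27541552 187.60335961]]
tcp [[187.82859922 182.01558588]]
[[123. 203.]
 [193. 192.]
 [262. 180.]
 [132. 241.]
 [200. 229.]
 [267. 218.]
 [131. 235.]
 [199. 224.]
 [266. 213.]]
scene0 scene3 963
scene0 scene4 533
```

Geometry says the fingertips were about 35 mm below the plate's top, yet the jaws shut completely. I'll repeat with staged closing and watch where the fingers are.

Emit:
play_rows:
  plan:
    - [[0,0,0.6,0,0,0,1],[0,0,0,0,0,0,1],[0,0,0,0,0,0,1],[0,0,0,0,0,0,1],[0,0,0,0,0,0,1],[0,0,0,0,0,0,1],[0,0,0,0,0,0,1],[0,0,0,0,0,0,1],[0,0,0,0,0,0,1],[0,0,0,0,0,0,1],[0,0,0,0,0,0,1],[0,0,0,0,0,0,1]]

```text
time_s: 7.05
position: [0.5595, -0.2498, 0.1426]
tcp_rot: [[-0.165, 0.986, 0.0], [0.986, 0.165, -0.0], [-0.0, 0.0, -1.0]]
force: [-1.3, 0.3, 0.4]
opening: 0.968
```

Emit:
play_rows:
  plan:
    - [[0,0,-0.5,0,0,0,1],[0,0,-0.5,0,0,0,1],[0,0,-0.3,0,0,0,1],[0,0,-0.12,0,0,0,1],[0,0,0,0,0,0,-0.5],[0,0,0,0,0,0,-0.5],[0,0,0,0,0,0,-0.5],[0,0,0,0,0,0,-0.5],[0,0,0,0,0,0,-0.5],[0,0,0,0,0,0,-0.5],[0,0,0,0,0,0,-0.5],[0,0,0,0,0,0,-0.5]]

```text
time_s: 8.25
position: [0.5595, -0.2498, 0.0716]
tcp_rot: [[-0.164, 0.986, 0.0], [0.986, 0.164, -0.0], [-0.0, 0.0, -1.0]]
force: [0.7, -0.4, -0.6]
opening: 0.35
```

```bash
python3 - <<'E'
from h import *
s=read_state();print(s['time_s'],s['opening'],s['force'],s['moment'],s['position'])
a=capture('scene')[:,:,::-1];b=capture('top')[:,:,::-1];w=capture('wrist')[:,:,::-1]
for n,i in(('scene5',a),('top5',b),('w5',w)):cv2.imwrite(f'pics/{n}.png',i)
A=cv2.resize(a[130:230,130:230],(300,300),interpolation=2);B=cv2.resize(w[120:300,160:360],(500,450),interpolation=2);D=cv2.resize(b[150:250,285:385],(300,300),interpolation=2)
C=np.zeros((600,800,3),np.uint8);C[:300,:300]=A;C[300:,:300]=D;C[:450,300:]=B
cv2.imwrite('pics/c5.png',C)
E
```

```text
8.25 0.35047928809016493 [ 0.72500579 -0.37091913 -0.5722912 ] [-0.05100116  0.00086007 -0.0129433 ] [ 0.55945829 -0.24981354  0.07158967]
```

View pics/c5.png

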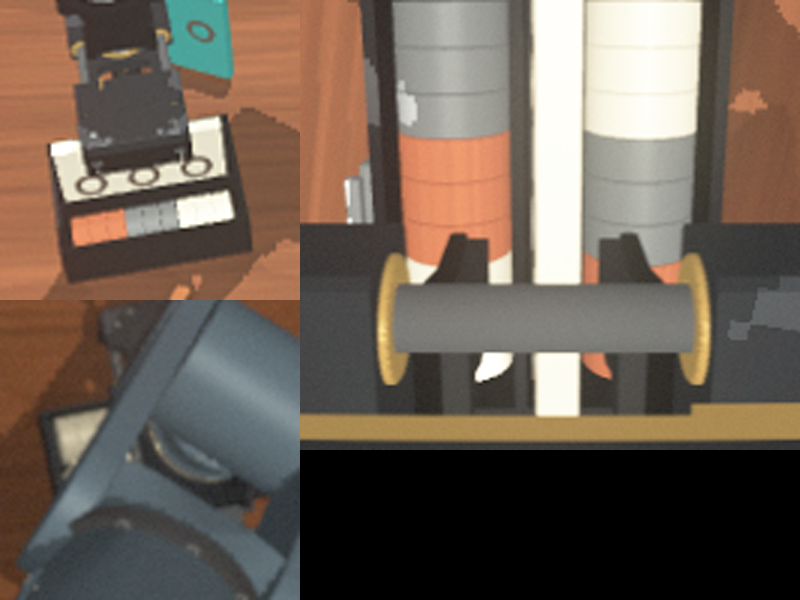

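The fingers straddle the plate properly. I'll close in small steps and watch the readings.

Emit:
play_rows:
  plan:
    - [[0,0,0,0,0,0,-0.7],[0,0,0,0,0,0,-0.7],[0,0,0,0,0,0,-0.7],[0,0,0,0,0,0,-0.7]]

```text
time_s: 8.8
position: [0.5595, -0.2498, 0.0715]
tcp_rot: [[-0.164, 0.986, 0.0], [0.986, 0.164, -0.0], [-0.0, 0.0, -1.0]]
force: [0.3, -0.2, 0.3]
opening: 0.154
```

Emit:
play_rows:
  plan:
    - [[0,0,0,0,0,0,-1],[0,0,0,0,0,0,-1]]

```text
time_s: 9.0
position: [0.5595, -0.2498, 0.0716]
tcp_rot: [[-0.165, 0.986, 0.0], [0.986, 0.165, -0.0], [-0.0, 0.0, -1.0]]
force: [-0.8, -0.1, 0.8]
opening: 0.087
```

Emit:
play_rows:
  plan:
    - [[0,0,0,0,0,0,-1],[0,0,0,0,0,0,-1]]

```text
time_s: 9.2
position: [0.5595, -0.2498, 0.0716]
tcp_rot: [[-0.165, 0.986, 0.0], [0.986, 0.165, -0.0], [-0.0, 0.0, -1.0]]
force: [0.4, 1.1, -0.1]
opening: 0.091
```

It now stops on the plate at 0.09. I'll lift slowly and watch the opening.

Emit:
play_rows:
  plan:
    - [[0,0,0,0,0,0,-1],[0,0,0,0,0,0,-1],[0,0,0.04,0,0,0,-1],[0,0,0.1,0,0,0,-1]]

```text
time_s: 9.6
position: [0.5586, -0.2493, 0.0779]
tcp_rot: [[-0.164, 0.986, -0.002], [0.986, 0.164, 0.001], [0.002, -0.002, -1.0]]
force: [-0.0, -0.1, -1.8]
opening: 0.09
```

Held: -1.8 N is about the plate's weight. Continue the lift gently.

Emit:
play_rows:
  plan:
    - [[0,0,0.2,0,0,0,-1],[0,0,0.25,0,0,0,-1],[0,0,0.3,0,0,0,-1],[0,0,0.35,0,0,0,-1],[0,0,0.4,0,0,0,-1],[0,0,0.4,0,0,0,-1],[0,0,0.4,0,0,0,-1],[0,0,0.3,0,0,0,-1],[0,0,0.2,0,0,0,-1],[0,0,0,0,0,0,-1]]

```text
time_s: 10.6
position: [0.5604, -0.2504, 0.221]
tcp_rot: [[-0.165, 0.986, 0.004], [0.986, 0.165, -0.002], [-0.003, 0.003, -1.0]]
force: [0.4, -1.1, -3.1]
opening: 0.088
```

Take a wrist frame to check where the plate sits in the hand, and compute the moves to the pre-insert pose.

```bash
cat > tgt.py <<'E'
from h import *
from scipy.spatial.transform import Rotation as Ro
H=[.6154,.2698,0];YAW=-8.7
def slot():
    R,_=frame(H,YAW,-30);return R,np.array(H)+[0,0,.043]
def delta(d,dx=0,dy=0):
    "from now to TCP with plate edge d above slot floor"
    R,o=slot();Rt=np.c_[R[:,1],R[:,0],-R[:,2]];p=o+R@[dx,dy,.0676+d]
    s=read_state();r=Ro.from_matrix(Rt@np.array(s['tcp_rot']).T).as_rotvec()
    return p,(p-s['position'])/.05,r/np.pi,np.degrees(np.linalg.norm(r))
E
python3 - <<'E'
from tgt import *
s=read_state();w=capture('wrist')[:,:,::-1].copy();cv2.imwrite('pics/w6.png',w)
np.set_printoptions(precision=3,suppress=True)
print(delta(.075))
g=w[:,:,:].min(2).astype(int)
print([ (v,g[v,240:272:3].tolist()) for v in range(60,215,6)])
c=cam('wrist',s)
T=np.array(s['tcp_rot']);P=np.array(s['position'])
L=lambda x,y,z:P+T@[x,y,z]
print('pred +y end top',proj(c,[L(.065,-.005,-.0324),L(.065,.005,-.0324),L(.065,0,.0676),L(.067,0,-.0324),L(.063,0,-.0324)]))
E
```

```text
(array([0.545, 0.281, 0.166]), array([-0.296, 10.611, -1.061]), array([ 0.002, -0.167, -0.099]), np.float64(34.890700338184686))
[(60, [47, 52, 49, 52, 47, 50, 53, 51, 53, 49, 49]), (66, [52, 49, 53, 53, 44, 50, 51, 50, 52, 45, 50]), (72, [53, 52, 51, 51, 49, 51, 54, 52, 52, 52, 50]), (78, [53, 54, 49, 50, 52, 54, 51, 51, 55, 49, 49]), (84, [56, 50, 53, 53, 51, 50, 55, 57, 52, 54, 53]), (90, [59, 54, 54, 55, 52, 55, 58, 54, 55, 49, 54]), (96, [55, 54, 54, 58, 52, 57, 58, 59, 59, 55, 54]), (102, [55, 58, 59, 57, 56, 58, 59, 58, 59, 54, 58]), (108, [68, 73, 72, 72, 71, 73, 70, 70, 72, 72, 70]), (114, [71, 70, 71, 71, 65, 74, 74, 67, 74, 72, 74]), (120, [135, 125, 113, 239, 239, 239, 240, 240, 239, 178, 201]), (126, [136, 128, 113, 238, 239, 239, 238, 238, 239, 173, 202]), (132, [133, 129, 117, 239, 238, 238, 240, 239, 239, 174, 203]), (138, [136, 132, 117, 238, 239, 238, 239, 237, 238, 176, 203]), (144, [139, 134, 120, 237, 238, 239, 239, 239, 237, 178, 202]), (150, [125, 115, 96, 238, 237, 237, 238, 238, 239, 131, 164]), (156, [101, 99, 90, 237, 237, 238, 238, 238, 238, 121, 133]), (162, [98, 96, 93, 237, 237, 237, 237, 249, 255, 121, 130]), (168, [103, 98, 93, 236, 237, 237, 255, 255, 255, 121, 130]), (174, [103, 101, 97, 254, 255, 255, 255, 255, 255, 121, 133]), (180, [106, 105, 97, 236, 236, 237, 237, 237, 237, 121, 132]), (186, [221, 211, 196, 236, 237, 235, 235, 235, 236, 94, 98]), (192, [221, 205, 190, 235, 236, 235, 235, 234, 237, 90, 99]), (198, [221, 213, 194, 233, 235, 235, 235, 235, 235, 89, 100]), (204, [213, 208, 196, 219, 233, 235, 234, 234, 234, 90, 94]), (210, [222, 215, 195, 218, 233, 232, 233, 233, 232, 98, 126])]
pred +y end top [[248.962 116.484]
 [267.576 116.466]
 [257.799 116.054]
 [258.269 112.649]
 [258.27  120.273]]
```

Emit:
play_rows:
  plan:
    - [[0,0.3,0,0,0,0,-1],[0,0.6,0,0,0,0,-1],[0,0.9,0,0,-0.0278,-0.0165,-1],[-0.05,0.9,0,0,-0.0278,-0.0165,-1],[-0.05,0.9,0,0,-0.0278,-0.0165,-1],[-0.05,0.9,0,0,-0.0278,-0.0165,-1],[-0.05,0.9,0,0,-0.0278,-0.0165,-1],[-0.05,0.9,0,0,-0.0278,-0.0165,-1],[-0.05,0.9,0,0,0,0,-1],[0,0.8,0,0,0,0,-1],[0,0.6,0,0,0,0,-1],[0,0.3,0,0,0,0,-1]]

```text
time_s: 11.85
position: [0.5439, 0.1813, 0.2174]
tcp_rot: [[0.137, 0.875, 0.464], [0.991, -0.114, -0.076], [-0.013, 0.47, -0.883]]
force: [0.3, 0.0, -0.3]
opening: 0.006
```

```bash
python3 - <<'E'
from tgt import *
np.set_printoptions(precision=3,suppress=True)
s=read_state();print(s['opening'],s['force'],s['joint_positions'])
print(delta(.075))
g=cv2.imread('pics/w6.png').min(2);print([(v,int(g[v,258])) for v in range(113,121)])
E
```

```text
0.005912370708900035 [ 0.259  0.048 -0.267] [ 13.45   17.172 108.506 -21.353  29.915  37.39 ]
(array([0.545, 0.281, 0.166]), array([ 0.019,  1.986, -1.018]), array([ 0.003, -0.012, -0.005]), np.float64(2.296792076789933))
[(113, 72), (114, 74), (115, 76), (116, 73), (117, 80), (118, 132), (119, 216), (120, 240)]
```

The plate was dropped on the way (opening 0.006). Find where it is.

```bash
python3 - <<'E'
from h import *
a=capture('scene')[:,:,::-1];b=capture('top')[:,:,::-1];w=capture('wrist')[:,:,::-1]
for n,i in(('scene7',a),('top7',b),('w7',w)):cv2.imwrite(f'pics/{n}.png',i)
C=np.zeros((600,800,3),np.uint8)
C[:300,:400]=cv2.resize(a,(400,300),interpolation=3);C[:300,400:]=cv2.resize(b,(400,300),interpolation=3);C[300:,:400]=cv2.resize(w,(400,300),interpolation=3);C[300:,400:]=cv2.resize(a[110:260,100:300],(400,300),interpolation=2)
cv2.imwrite('pics/c7.png',C)
E
```

```text
(no output)
```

View pics/c7.png

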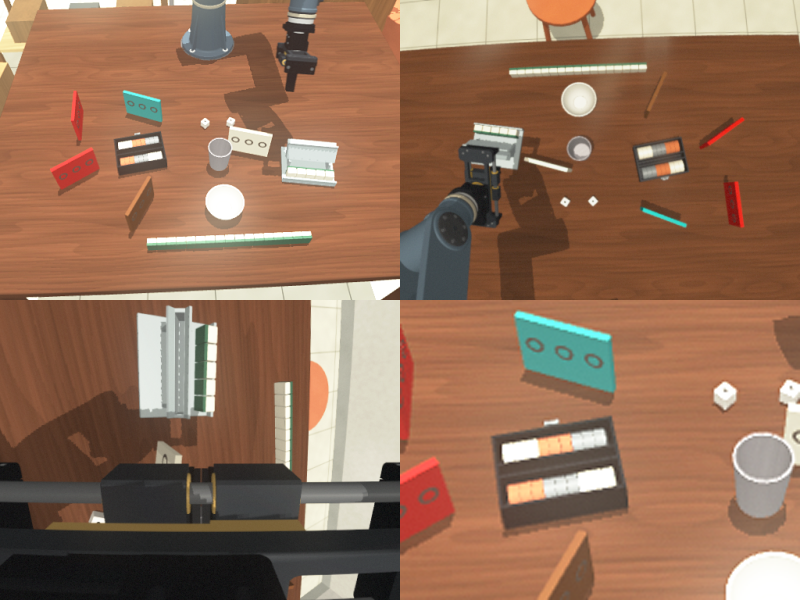

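Luckily the plate landed standing on its long edge on the open table, between the cup and the holder; dice, cup and bowl look unmoved. The shut jaws in w3 had overlapped the plate's volume, so full squeezing seems to lose it. Next time I'll close only to about its thickness. Locating it now.

```bash
python3 - <<'E'
from h import *
np.set_printoptions(precision=4,suppress=True)
t=cam('top');sc=cam('scene')
def seg(n,x0,y0,x1,y1):
    h=cv2.cvtColor(cv2.imread(f'pics/{n}.png')[y0:y1,x0:x1],cv2.COLOR_BGR2HSV)
    m=((h[...,1]<75)&(h[...,2]>150)).astype(np.uint8)
    k,l,st,ce=cv2.connectedComponentsWithStats(m);i=1+st[1:,4].argmax();print(n,st[i],ce[i]+[x0,y0])
    p=np.argwhere(l==i)[:,::-1]+[x0,y0];return cv2.boxPoints(cv2.minAreaRect(p.astype(np.float32))),p
b,_=seg('top7',155,190,232,232);print(b)
for z in(.1,):
    w=onz(t,b,z);print(w,w.mean(0),[np.linalg.norm(w[i]-w[i-1]) for i in range(4)])
s,p=seg('scene7',288,150,352,202);print(s);
hull=cv2.approxPolyDP(cv2.convexHull(p.astype(np.int32)),2.5,True)[:,0];print(hull)
print('z=.1',onz(sc,hull,.1),'z=0',onz(sc,hull,0))
for n in('top0','top7'):
    for r in((205,245,230,275),(235,240,265,270)): seg(n,*[r[0],r[1],r[2],r[3]])
s=read_state();print(s['time_s'])
E
```

```text
top7 [  4  11  57  19 334] [187.1377 210.3204]
[[158.0155 205.741 ]
 [159.5181 200.0311]
 [215.5829 214.785 ]
 [214.0803 220.4948]]
[[0.5611 0.1571 0.1   ]
 [0.574  0.1536 0.1   ]
 [0.5369 0.0259 0.1   ]
 [0.5241 0.0295 0.1   ]] [0.549  0.0915 0.1   ] [np.float64(0.13280147293344463), np.float64(0.013396368183690058), np.float64(0.13294755370977498), np.float64(0.013238273689760811)]
scene7 [   0    0   61   52 1830] [315.3295 179.7366]
[[288. 150.]
 [348. 150.]
 [348. 201.]
 [288. 201.]]
[[348 171]
 [341 200]
 [288 201]
 [290 154]
 [293 150]]
z=.1 [[0.5636 0.1523 0.1   ]
 [0.6454 0.1225 0.1   ]
 [0.6426 0.0035 0.1   ]
 [0.5054 0.0216 0.1   ]
 [0.493  0.0301 0.1   ]] z=0 [[0.4851 0.1824 0.    ]
 [0.576  0.1493 0.    ]
 [0.5729 0.0169 0.    ]
 [0.4203 0.037  0.    ]
 [0.4066 0.0465 0.    ]]
top0 [ 0  7 12 13 96] [210.7708 258.1667]
top0 [ 6 11 13 13 95] [246.5684 257.    ]
top7 [  0   7  13  13 101] [210.9604 258.1386]
top7 [ 6 11 13 13 97] [246.6082 257.0309]
12.0
```

Plate top centre (0.549, 0.092), yaw -16.2°, upright; the dice haven't moved. Compute the move back.

```bash
python3 - <<'E'
from tgt import *
np.set_printoptions(precision=4,suppress=True)
R,_=frame([0,0,0],-16.2);Rt=np.c_[R[:,1],R[:,0],-R[:,2]]
s=read_state();r=Ro.from_matrix(Rt@np.array(s['tcp_rot']).T).as_rotvec();print(r/np.pi,np.degrees(np.linalg.norm(r)),(np.array([.549,.0915,.2])-s['position'])/.05)
E
```

```text
[ 0.0368  0.1512 -0.0463] 29.22450951336232 [ 0.0971 -1.7565 -0.344 ]
```

Emit:
play_rows:
  plan:
    - [[0.024,-0.44,0,0.0092,0.0378,-0.0116,0],[0.024,-0.44,0,0.0092,0.0378,-0.0116,0],[0.024,-0.44,0,0.0092,0.0378,-0.0116,0],[0.024,-0.44,0,0.0092,0.0378,-0.0116,0],[0,0,-0.1,0,0,0,0],[0,0,-0.1,0,0,0,0],[0,0,0,0,0,0,0]]

```text
time_s: 12.7
position: [0.5478, 0.0898, 0.2063]
tcp_rot: [[0.282, 0.959, -0.003], [0.959, -0.282, -0.001], [-0.002, -0.002, -1.0]]
force: [-0.7, -0.4, 0.1]
opening: 0.48
```

```bash
python3 - <<'E'
from tgt import *
np.set_printoptions(precision=4,suppress=True)
R,_=frame([0,0,0],-16.2);Rt=np.c_[R[:,1],R[:,0],-R[:,2]]
s=read_state();r=Ro.from_matrix(Rt@np.array(s['tcp_rot']).T).as_rotvec();print(s['time_s'],s['opening'],r/np.pi,(np.array([.549,.0915,.068])-s['position'])/.05)
w=capture('wrist')[:,:,::-1].copy();cv2.imwrite('pics/w8.png',w)
h=cv2.cvtColor(w,cv2.COLOR_BGR2HSV)
c=cam('wrist',s)
for v in(110,130,150,170,190):
    m=np.where((h[v,220:300,1]<60)&(h[v,220:300,2]>170))[0]+220
    if len(m):print(v,m.min(),m.max(),onz(c,[(m.min()-.5,v),(m.max()+.5,v)],.1))
print([(v,int(h[v,257,1]),int(h[v,257,2])) for v in range(80,130,4)],proj(c,[[.549,.0915,.1]]))
E
```

```text
12.7 0.47974027211968545 [ 0.0004 -0.0009  0.001 ] [ 0.0246  0.0333 -2.7662]
130 260 275 [[0.5639 0.138  0.1   ]
 [0.5794 0.1335 0.1   ]]
150 265 274 [[0.5631 0.1172 0.1   ]
 [0.5729 0.1143 0.1   ]]
170 265 274 [[0.5574 0.0973 0.1   ]
 [0.5673 0.0943 0.1   ]]
190 264 273 [[0.5504 0.0769 0.1   ]
 [0.5605 0.074  0.1   ]]
[(80, 12, 130), (84, 116, 134), (88, 122, 130), (92, 120, 127), (96, 129, 125), (100, 124, 123), (104, 125, 122), (108, 127, 122), (112, 129, 123), (116, 125, 124), (120, 131, 121), (124, 129, 121), (128, 127, 122)] [[258.3454 177.4375]]
```

The wrist says the plate is about 12 mm further +x than the top camera does. I'll check whether it moved, or whether the segmentation is at fault.

```bash
python3 - <<'E'
from h import *
np.set_printoptions(precision=4,suppress=True,linewidth=200)
w=cv2.imread('pics/w8.png')
for v in(140,160,180):print(v,w[v,240:290:2].tolist())
b=capture('top')[:,:,::-1].copy();a=capture('scene')[:,:,::-1].copy();cv2.imwrite('pics/top8.png',b);cv2.imwrite('pics/scene8.png',a)
for n,(x0,y0,x1,y1) in(('scene',(280,145,360,205)),('top',(150,190,232,232))):
    p=cv2.imread(f'pics/{n}7.png')[y0:y1,x0:x1];q=cv2.imread(f'pics/{n}8.png')[y0:y1,x0:x1]
    d=(cv2.absdiff(p,q).max(2)>40);print(n,d.sum())
C=np.zeros((600,800,3),np.uint8)
C[:300,:400]=cv2.resize(a[145:205,280:360],(400,300),interpolation=2);C[:300,400:]=cv2.resize(b[180:240,150:230],(400,300),interpolation=2);C[300:,:400]=cv2.resize(w[100:220,180:340],(400,300),interpolation=2)
C[300:,400:]=cv2.resize(cv2.imread('pics/top7.png')[180:240,150:230],(400,300),interpolation=2)
cv2.imwrite('pics/c8.png',C)
E
```

```text
140 [[53, 72, 111], [57, 79, 120], [57, 78, 117], [45, 61, 88], [48, 63, 88], [47, 63, 87], [51, 65, 90], [48, 64, 87], [47, 63, 86], [50, 65, 90], [123, 140, 147], [105, 123, 131], [149, 171, 177], [219, 238, 240], [201, 224, 230], [201, 225, 231], [199, 224, 229], [170, 195, 207], [50, 65, 89], [44, 60, 86], [46, 63, 87], [50, 65, 93], [48, 63, 88], [45, 62, 87], [45, 61, 87]]
160 [[40, 56, 84], [41, 56, 80], [38, 54, 78], [39, 54, 78], [44, 60, 86], [44, 60, 87], [47, 61, 89], [46, 60, 89], [46, 62, 90], [45, 62, 86], [127, 144, 150], [110, 126, 134], [140, 162, 169], [198, 223, 229], [197, 222, 228], [198, 223, 229], [196, 222, 227], [159, 182, 195], [49, 63, 88], [41, 59, 85], [48, 63, 87], [47, 60, 84], [45, 63, 85], [48, 64, 92], [47, 64, 88]]
180 [[43, 58, 86], [43, 58, 85], [42, 57, 84], [41, 57, 84], [43, 58, 85], [41, 54, 78], [37, 53, 76], [43, 59, 85], [47, 60, 88], [44, 58, 89], [124, 143, 149], [90, 103, 111], [146, 166, 175], [192, 220, 226], [196, 220, 228], [193, 220, 227], [195, 220, 227], [142, 165, 177], [46, 60, 84], [42, 58, 82], [46, 62, 89], [44, 61, 87], [47, 60, 86], [45, 60, 83], [42, 55, 81]]
scene 1671
top 1125
```

View pics/c8.png

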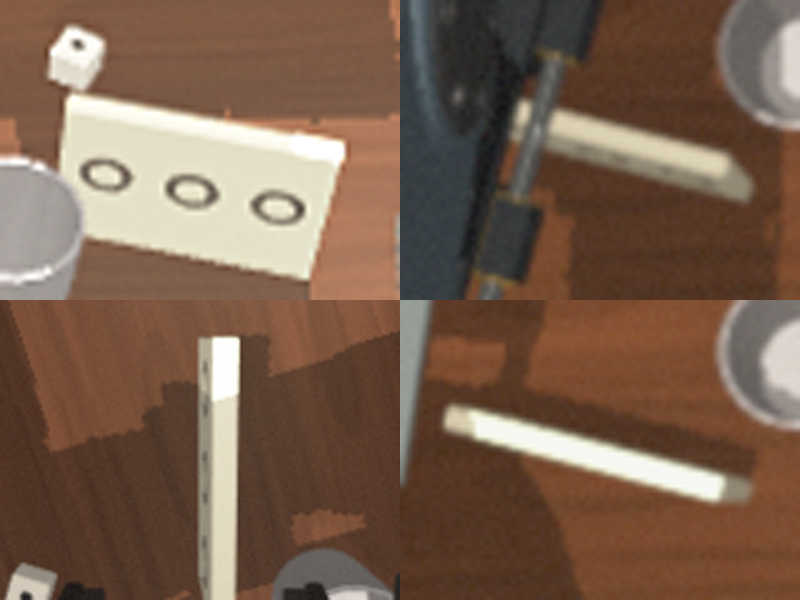

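Between frames the plate's top swung from about 0 to +12 mm, then back through 10 to 8 mm. It is rocking after the drop. I'll wait and track it with the wrist camera.

```bash
cat > trk.py <<'E'
from h import *
def trk():
    s=read_state();w=capture('wrist')[:,:,::-1];g=w.min(2).astype(int);o=[]
    for v in(140,160,180):
        m=np.where(g[v,215:305]>95)[0]+215;o.append((int(m.min()),int(m.max())) if len(m) else None)
    return round(s['time_s'],2),o
if __name__=='__main__':
    for _ in range(6):print(trk())
E
python3 trk.py
```

```text
(12.85, [(257, 268), (258, 268), (258, 268)])
(12.9, [(254, 265), (254, 264), (254, 264)])
(12.95, [(252, 264), (253, 264), (253, 263)])
(13.0, [(252, 264), (253, 264), (253, 263)])
(13.05, [(254, 265), (254, 264), (254, 264)])
(13.1, [(257, 268), (257, 268), (258, 268)])
```

Emit:
play_rows:
  plan:
    - [[0,0,0,0,0,0,0],[0,0,0,0,0,0,0],[0,0,0,0,0,0,0],[0,0,0,0,0,0,0],[0,0,0,0,0,0,0]]

```text
time_s: 13.65
position: [0.5501, 0.0898, 0.2078]
tcp_rot: [[0.282, 0.959, 0.001], [0.959, -0.282, -0.002], [-0.001, 0.001, -1.0]]
force: [-0.2, -0.6, 0.5]
opening: 0.5
```

```bash
python3 trk.py
```

```text
(13.65, [(257, 271), (258, 271), (257, 271)])
(13.7, [(257, 271), (257, 271), (258, 271)])
(13.75, [(257, 269), (258, 269), (258, 269)])
(13.8, [(255, 265), (255, 265), (255, 265)])
(13.85, [(253, 263), (253, 263), (253, 263)])
(13.9, [(252, 263), (252, 264), (252, 262)])
```

It's still rocking by a few degrees, with its centre under the tool. Descend and close gently on it.

Emit:
play_rows:
  plan:
    - [[0,0.03,-0.5,0,0,0,0],[0,0,-0.7,0,0,0,0],[0,0,-0.7,0,0,0,0],[0,0,-0.6,0,0,0,0],[0,0,-0.27,0,0,0,0],[0,0,0,0,0,0,-0.3],[0,0,0,0,0,0,-0.6],[0,0,0,0,0,0,-0.6],[0,0,0,0,0,0,-0.6],[0,0,0,0,0,0,-0.7]]

```text
time_s: 14.95
position: [0.5509, 0.0914, 0.0705]
tcp_rot: [[0.282, 0.96, 0.003], [0.96, -0.282, -0.002], [-0.001, 0.004, -1.0]]
force: [0.8, -0.7, -0.4]
opening: 0.191
```

Emit:
play_rows:
  plan:
    - [[0,0,-0.05,0,0,0,-0.72],[0,0,0,0,0,0,-0.74],[0,0,0,0,0,0,-0.76],[0,0,0,0,0,0,-0.76],[0,0,0,0,0,0,-0.78],[0,0,0,0,0,0,-0.8],[0,0,0,0,0,0,-0.82],[0,0,0,0,0,0,-0.82]]

```text
time_s: 15.75
position: [0.5523, 0.091, 0.0688]
tcp_rot: [[0.281, 0.96, 0.006], [0.96, -0.281, -0.002], [-0.0, 0.007, -1.0]]
force: [-0.1, -0.8, 8.4]
opening: 0.093
```

Emit:
play_rows:
  plan:
    - [[0,0,0.04,0,0,0,-0.82],[0,0,0.1,0,0,0,-0.82],[0,0,0.15,0,0,0,-0.82],[0,0,0.2,0,0,0,-0.82],[0,0,0,0,0,0,-0.82]]

```text
time_s: 16.25
position: [0.5513, 0.0914, 0.0929]
tcp_rot: [[0.282, 0.96, 0.004], [0.96, -0.282, -0.002], [-0.0, 0.005, -1.0]]
force: [0.4, -0.1, 0.0]
opening: 0.087
```

```bash
cat > held.py <<'E'
from tgt import *
np.set_printoptions(precision=3,suppress=True)
s=read_state();w=capture('wrist')[:,:,::-1].copy();cv2.imwrite('pics/w%05.0f.png'%(s['time_s']*100),w)
g=w.min(2).astype(int);print(s['time_s'],s['opening'],s['force'],s['moment'])
for v in(130,150,170,190):
    m=np.where(g[v,225:295]>120)[0]+225;print(v,(int(m.min()),int(m.max()),len(m)) if len(m) else None,end=' ')
print([(v,int(g[v,256]),int(g[v,260])) for v in range(108,126,1)])
print(delta(.075))
E
python3 held.py
```

```text
16.25 0.08699267202478818 [ 0.383 -0.069  0.027] [-0.145  0.034 -0.02 ]
130 (256, 272, 17) 150 (255, 271, 17) 170 (256, 271, 16) 190 (256, 271, 16) [(108, 71, 72), (109, 72, 74), (110, 70, 72), (111, 72, 71), (112, 69, 73), (113, 73, 70), (114, 67, 74), (115, 70, 71), (116, 73, 69), (117, 85, 86), (118, 125, 155), (119, 210, 249), (120, 241, 255), (121, 242, 255), (122, 242, 255), (123, 241, 255), (124, 243, 255), (125, 243, 255)]
(array([0.545, 0.281, 0.166]), array([-0.119,  3.785,  1.483]), array([-0.036, -0.162,  0.042]), np.float64(30.743404967323745))
```

Whether it's held is ambiguous. I'll measure the lift in the scene camera by template matching the rings.

```bash
cat > ring.py <<'E'
from h import *
a=capture('scene')[:,:,::-1].copy();s=read_state();cv2.imwrite('pics/s%05.0f.png'%(s['time_s']*100),a)
tpl=cv2.imread('pics/scene7.png')[176:192,294:346]
r=cv2.matchTemplate(a[120:230,260:400],tpl,cv2.TM_CCOEFF_NORMED);_,m,_,l=cv2.minMaxLoc(r);print(s['time_s'],'match',round(m,2),'shift',l[0]+260-294,l[1]+120-176)
E
python3 ring.py; python3 - <<'E'
from h import *
sc=cam('scene');print(proj(sc,[[.551,.091,.05],[.551,.091,.074]]))
E
```

```text
16.35 match 0.89 shift 0 1
[[318.80493387 180.66739492]
 [319.98009927 174.57217642]]
```

Not lifted: the rings didn't move, so a 0.09 target only just touches the plate. I'll re-seat with a shallower overlap of about 22 mm, centred on the grasp point, and squeeze harder but progressively.

Emit:
play_rows:
  plan:
    - [[0,0,0,0,0,0,-0.7],[0,0,-0.15,0,0,0,-0.7],[0,0,-0.14,0,0,0,-0.7],[0,0,0,0,0,0,-0.76],[0,0,0,0,0,0,-0.82],[0,0,0,0,0,0,-0.84],[0,0,0,0,0,0,-0.86],[0,0,0,0,0,0,-0.88]]

```text
time_s: 17.15
position: [0.5503, 0.0914, 0.077]
tcp_rot: [[0.282, 0.96, 0.002], [0.96, -0.282, -0.002], [-0.001, 0.002, -1.0]]
force: [0.5, -0.0, -0.9]
opening: 0.064
```

Emit:
play_rows:
  plan:
    - [[0,0,0,0,0,0,-0.9],[0,0,0,0,0,0,-0.92]]

```text
time_s: 17.35
position: [0.5502, 0.0913, 0.077]
tcp_rot: [[0.282, 0.96, 0.001], [0.96, -0.282, -0.002], [-0.001, 0.002, -1.0]]
force: [0.6, 0.3, -0.3]
opening: 0.046
```

The opening simply follows the target, so nothing is between the pads. I'll use my last picture to find out why.

```bash
python3 - <<'E'
from h import *
w=capture('wrist')[:,:,::-1].copy();a=capture('scene')[:,:,::-1].copy();b=capture('top')[:,:,::-1].copy()
for n,i in(('w9',w),('scene9',a),('top9',b)):cv2.imwrite(f'pics/{n}.png',i)
C=np.zeros((600,800,3),np.uint8)
C[:,:400]=cv2.resize(w[90:300,187:327],(400,600),interpolation=2)
C[:300,400:]=cv2.resize(a[130:220,265:385],(400,300),interpolation=2)
C[300:,400:]=cv2.resize(cv2.imread('pics/w3.png')[160:295,167:347],(400,300),interpolation=2)
cv2.imwrite('pics/c9.png',C)
E
```

```text
(no output)
```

View pics/c9.png

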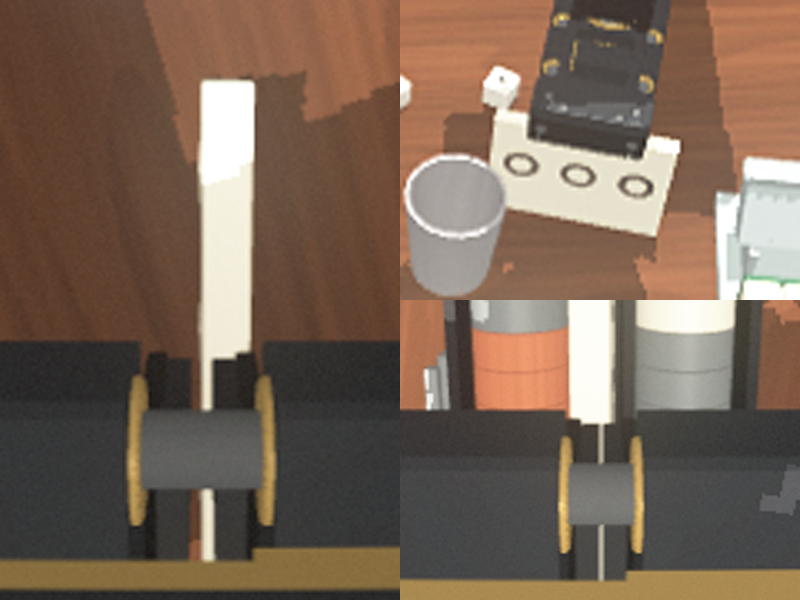

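The picture shows the right finger overlapping the plate's top in the view while the left one stands clear. That fits only if the fingertips are above the plate's top. I'll check the reported TCP against where the tip appears in scene7.

```bash
python3 - <<'E'
from h import *
np.set_printoptions(precision=1,suppress=True)
sc=cam('scene')
P=np.array([.5439,.1813,.2174]);z=np.array([.464,-.076,-.883])
print('scene7 tcp, -19,-40,-70,-100mm',proj(sc,[P-k*z/1000 for k in(0,19,40,70,100)]))
im=cv2.imread('pics/scene7.png');h=cv2.cvtColor(im,cv2.COLOR_BGR2GRAY)
for v in range(90,126,3):print(v,h[v,350:400:2].tolist())
E
```

```text
scene7 tcp, -19,-40,-70,-100mm [[368.5 129.8]
 [369.9 121.5]
 [371.4 112.1]
 [373.7  98.5]
 [376.   84.5]]
90 [88, 90, 94, 104, 130, 130, 125, 60, 51, 54, 48, 47, 47, 50, 52, 50, 50, 52, 47, 52, 50, 50, 50, 53, 80]
93 [97, 96, 94, 91, 134, 131, 130, 130, 109, 56, 46, 48, 47, 49, 49, 47, 50, 45, 49, 49, 50, 49, 51, 51, 55]
96 [91, 92, 92, 89, 111, 130, 128, 130, 122, 48, 50, 48, 50, 47, 48, 97, 132, 129, 131, 130, 129, 130, 125, 124, 123]
99 [84, 83, 86, 87, 83, 124, 125, 125, 107, 47, 48, 49, 48, 48, 48, 122, 131, 130, 128, 131, 129, 131, 131, 130, 131]
102 [90, 89, 91, 90, 89, 97, 126, 129, 100, 48, 49, 50, 50, 49, 72, 126, 124, 126, 128, 128, 128, 128, 129, 126, 126]
105 [92, 93, 92, 95, 92, 98, 130, 130, 84, 50, 49, 50, 49, 49, 95, 132, 131, 134, 134, 132, 133, 133, 134, 133, 133]
108 [89, 89, 89, 87, 87, 85, 110, 118, 56, 50, 50, 50, 51, 49, 111, 121, 124, 121, 120, 123, 124, 124, 125, 125, 124]
111 [88, 87, 86, 86, 86, 86, 84, 116, 50, 53, 48, 52, 51, 65, 129, 131, 129, 130, 132, 132, 131, 132, 130, 132, 132]
114 [89, 88, 89, 89, 89, 90, 88, 102, 48, 51, 50, 53, 51, 79, 128, 130, 129, 132, 129, 130, 133, 134, 134, 134, 138]
117 [97, 95, 95, 96, 94, 95, 96, 103, 139, 117, 112, 92, 69, 110, 131, 131, 130, 129, 126, 128, 127, 128, 128, 129, 128]
120 [90, 88, 88, 88, 87, 86, 87, 88, 95, 123, 120, 121, 121, 121, 121, 121, 120, 120, 118, 118, 118, 120, 123, 121, 124]
123 [88, 87, 87, 87, 88, 88, 88, 89, 89, 123, 120, 122, 123, 122, 123, 123, 120, 118, 124, 131, 129, 129, 128, 129, 126]
```

Found it: the visible fingertip ends at v≈116.5 in scene7, while the reported TCP projects to v≈130. So the real fingertips are about 30 mm short of the reported TCP, and the tip row in the wrist view (v=214) agrees. My grasps only pinched the top rim. I'll go 39 mm lower, recentred by 5 mm.

Emit:
play_rows:
  plan:
    - [[0,0,0,0,0,0,0],[0.1,-0.03,0,0,0,0,0],[0,0,0,0,0,0,0],[0,0,0,0,0,0,0],[0,0,0,0,0,0,0],[0,0,-0.3,0,0,0,0],[0,0,-0.3,0,0,0,0],[0,0,-0.18,0,0,0,0],[0,0,0,0,0,0,-0.5],[0,0,0,0,0,0,-0.5],[0,0,0,0,0,0,-0.7],[0,0,0,0,0,0,-0.7]]

```text
time_s: 18.7
position: [0.5557, 0.0898, 0.0385]
tcp_rot: [[0.282, 0.96, 0.002], [0.96, -0.282, -0.002], [-0.001, 0.003, -1.0]]
force: [-0.1, -0.2, 0.3]
opening: 0.222
```

Emit:
play_rows:
  plan:
    - [[0,0,0,0,0,0,-0.8],[0,0,0,0,0,0,-1],[0,0,0,0,0,0,-1],[0,0,0,0,0,0,-1],[0,0,0,0,0,0,-1]]

```text
time_s: 19.2
position: [0.5554, 0.0898, 0.0383]
tcp_rot: [[0.282, 0.96, 0.002], [0.96, -0.282, -0.002], [-0.001, 0.002, -1.0]]
force: [-0.0, -1.0, 4.0]
opening: 0.112
```

Now it stops at 0.112, close to the expected 0.115: a proper grip. Lift and measure.

Emit:
play_rows:
  plan:
    - [[0,0,0.1,0,0,0,-1],[0,0,0.3,0,0,0,-1],[0,0,0.6,0,0,0,-1],[0,0,0.7,0,0,0,-1],[0,0,0.7,0,0,0,-1],[0,0,0.5,0,0,0,-1],[0,0,0.2,0,0,0,-1]]

```text
time_s: 19.9
position: [0.5564, 0.0898, 0.1953]
tcp_rot: [[0.282, 0.96, 0.005], [0.96, -0.282, -0.002], [-0.0, 0.006, -1.0]]
force: [0.6, -0.2, -1.4]
opening: 0.114
```

```bash
sed -i 's/\.0676+d/.038+d/' tgt.py; python3 held.py; python3 - <<'E'
from tgt import *
s=read_state();c=cam('wrist',s);T=np.array(s['tcp_rot']);P=np.array(s['position'])
print(proj(c,[P+T@[x,y,-.062] for x in(.063,.065,.067) for y in(-.005,.005)]).round(1).tolist())
E
```

```text
19.9 0.11449841967957848 [ 0.644 -0.245 -1.439] [-0.105  0.01   0.004]
130 (246, 268, 23) 150 (246, 268, 23) 170 (246, 268, 23) 190 (247, 267, 21) [(108, 72, 70), (109, 70, 69), (110, 71, 71), (111, 71, 70), (112, 73, 67), (113, 70, 70), (114, 71, 71), (115, 70, 69), (116, 72, 70), (117, 83, 86), (118, 119, 114), (119, 180, 181), (120, 245, 244), (121, 253, 253), (122, 253, 253), (123, 253, 253), (124, 253, 253), (125, 253, 253)]
(array([0.56 , 0.278, 0.141]), array([ 0.061,  3.77 , -1.094]), array([-0.036, -0.161,  0.042]), np.float64(30.601952490117096))
[[246.5, 120.8], [269.2, 120.8], [246.4, 116.2], [269.2, 116.2], [246.4, 111.5], [269.3, 111.5]]
```

The grip is solid: width and end position match the model, with the plate centre about 1 mm toward -y of the tool. Move over the slot while tilting.

Emit:
play_rows:
  plan:
    - [[0,0.2,0,0,0,0,-1],[0.01,0.4,0,-0.006,-0.0268,0.007,-1],[0.01,0.5,0,-0.006,-0.0268,0.007,-1],[0.01,0.5,0,-0.006,-0.0268,0.007,-1],[0.01,0.5,0,-0.006,-0.0268,0.007,-1],[0.01,0.5,0,-0.006,-0.0268,0.007,-1],[0.01,0.5,0,-0.006,-0.0268,0.007,-1],[0,0.4,-0.2,0,0,0,-1],[0,0.2,-0.3,0,0,0,-1],[0,0,-0.3,0,0,0,-1],[0,0,-0.1,0,0,0,-1],[0,0,0,0,0,0,-1]]

```text
time_s: 21.15
position: [0.5561, 0.2743, 0.1449]
tcp_rot: [[0.151, 0.861, 0.485], [0.989, -0.129, -0.078], [-0.005, 0.491, -0.871]]
force: [-0.2, 0.5, -2.5]
opening: 0.112
```

```bash
cat > st.py <<'E'
from tgt import *
import sys
np.set_printoptions(precision=3,suppress=True)
R,o=slot();s=read_state();P=np.array(s['position']);T=np.array(s['tcp_rot'])
l=R.T@(P-o);print(s['time_s'],'open',round(s['opening'],3),'F',s['force'],'TCP in slot mm',l*1000-[0,0,38])
print('rot err deg (slot axes)',np.degrees((Ro.from_matrix(np.c_[R[:,1],R[:,0],-R[:,2]]@T.T).as_rotvec())@R))
print(delta(float(sys.argv[1]),0,.001))
E
python3 st.py .065
```

```text
21.15 open 0.112 F [-0.166  0.531 -2.545] TCP in slot mm [-0.447 -4.477 79.893]
rot err deg (slot axes) [ 0.241 -0.573 -0.173]
(array([0.565, 0.279, 0.132]), array([ 0.171,  0.085, -0.253]), array([ 0.001, -0.003, -0.   ]), np.float64(0.6457732776768067))
```

Emit:
play_rows:
  plan:
    - [[0.17,0.085,-0.25,0.001,-0.003,0,-1],[0,0,0,0,0,0,-1],[0.05,-0.007,-0.087,0,0,0,-1],[0.05,-0.007,-0.087,0,0,0,-1],[0,0,0,0,0,0,-1]]

```text
time_s: 21.65
position: [0.5718, 0.2779, 0.1265]
tcp_rot: [[0.151, 0.854, 0.498], [0.988, -0.132, -0.074], [0.002, 0.503, -0.864]]
force: [0.9, -0.2, -1.7]
opening: 0.112
```

```bash
python3 st.py .035
```

```text
21.65 open 0.112 F [ 0.922 -0.219 -1.692] TCP in slot mm [ 3.334  1.44  56.462]
rot err deg (slot axes) [-0.096  0.215  0.069]
(array([0.579, 0.276, 0.106]), array([ 0.154, -0.032, -0.405]), array([-0.   ,  0.001,  0.   ]), np.float64(0.24504307400227596))
```

Emit:
play_rows:
  plan:
    - [[0,0,0,0,0,0,-1]]

```text
time_s: 21.75
position: [0.5717, 0.2782, 0.1268]
tcp_rot: [[0.151, 0.854, 0.498], [0.988, -0.132, -0.074], [0.002, 0.504, -0.864]]
force: [0.6, -0.6, -1.9]
opening: 0.111
```

```bash
python3 st.py .05
```

```text
21.75 open 0.111 F [ 0.598 -0.563 -1.874] TCP in slot mm [ 3.409  1.654 56.811]
rot err deg (slot axes) [-0.119  0.235  0.068]
(array([0.572, 0.277, 0.119]), array([ 0.007, -0.014, -0.152]), array([-0.001,  0.001, -0.   ]), np.float64(0.27190616832194936))
```

Emit:
play_rows:
  plan:
    - [[0,-0.005,-0.08,0,0,0,-1],[0,-0.005,-0.07,0,0,0,-1],[0,0,0,0,0,0,-1]]

```text
time_s: 22.05
position: [0.5711, 0.2776, 0.1184]
tcp_rot: [[0.151, 0.855, 0.497], [0.989, -0.131, -0.075], [0.001, 0.503, -0.865]]
force: [0.1, -0.1, -1.9]
opening: 0.114
```

```bash
python3 st.py .035
```

```text
22.05 open 0.114 F [ 0.118 -0.136 -1.858] TCP in slot mm [-1.224  0.995 49.818]
rot err deg (slot axes) [-0.084  0.166  0.02 ]
(array([0.579, 0.276, 0.106]), array([ 0.167, -0.026, -0.244]), array([-0.   ,  0.001, -0.   ]), np.float64(0.18745745004520867))
```

Emit:
play_rows:
  plan:
    - [[0.05,-0.008,-0.06,0,0,0,-1],[0.05,-0.008,-0.08,0,0,0,-1],[0.05,-0.008,-0.09,0,0,0,-1],[0,0,0,0,0,0,-1]]

```text
time_s: 22.45
position: [0.5792, 0.2763, 0.1068]
tcp_rot: [[0.151, 0.854, 0.497], [0.988, -0.132, -0.075], [0.002, 0.503, -0.864]]
force: [0.6, -0.0, -2.2]
opening: 0.111
```

```bash
python3 st.py .02
```

```text
22.45 open 0.111 F [ 0.633 -0.041 -2.237] TCP in slot mm [ 0.07   0.999 35.597]
rot err deg (slot axes) [-0.083  0.18   0.048]
(array([0.587, 0.275, 0.093]), array([ 0.153, -0.023, -0.271]), array([-0.   ,  0.001, -0.   ]), np.float64(0.2037417587765161))
```

No contact force, and it's inside the walls. Continue down.

Emit:
play_rows:
  plan:
    - [[0.05,-0.008,-0.09,0,0,0,-1],[0.05,-0.008,-0.09,0,0,0,-1],[0.05,-0.008,-0.09,0,0,0,-1],[0,0,0,0,0,0,-1]]

```text
time_s: 22.85
position: [0.5867, 0.2752, 0.0933]
tcp_rot: [[0.151, 0.854, 0.497], [0.989, -0.131, -0.075], [0.002, 0.503, -0.864]]
force: [-0.3, 1.0, -1.5]
opening: 0.111
```

```bash
python3 st.py .005
```

```text
22.85 open 0.111 F [-0.307  0.996 -1.52 ] TCP in slot mm [-0.156  0.994 20.157]
rot err deg (slot axes) [-0.089  0.181  0.04 ]
(array([0.594, 0.274, 0.08 ]), array([ 0.153, -0.023, -0.261]), array([-0.   ,  0.001, -0.   ]), np.float64(0.20546661803935845))
```

Emit:
play_rows:
  plan:
    - [[0.05,-0.008,-0.09,0,0,0,-1],[0.05,-0.008,-0.09,0,0,0,-1],[0.05,-0.008,-0.085,0,0,0,-1],[0,0,0,0,0,0,-1]]

```text
time_s: 23.25
position: [0.5942, 0.274, 0.0801]
tcp_rot: [[0.151, 0.854, 0.497], [0.989, -0.132, -0.074], [0.002, 0.503, -0.864]]
force: [-0.1, 1.2, -2.1]
opening: 0.112
```

Emit:
play_rows:
  plan:
    - [[0.02,-0.003,-0.035,0,0,0,-1],[0.02,-0.003,-0.035,0,0,0,-1],[0,0,0,0,0,0,-1]]

```text
time_s: 23.55
position: [0.5962, 0.2739, 0.0772]
tcp_rot: [[0.151, 0.854, 0.498], [0.989, -0.131, -0.074], [0.002, 0.503, -0.864]]
force: [0.2, 0.9, -2.7]
opening: 0.109
```

```bash
python3 st.py 0
```

```text
23.55 open 0.109 F [ 0.208  0.901 -2.661] TCP in slot mm [0.128 1.171 1.472]
rot err deg (slot axes) [-0.122  0.225  0.046]
(array([0.597, 0.274, 0.076]), array([ 0.012, -0.005, -0.027]), array([-0.001,  0.001, -0.   ]), np.float64(0.26020823676128946))
```

Nearly home. Press down in 1.5 mm steps until contact shows.

Emit:
play_rows:
  plan:
    - [[0.015,-0.002,-0.026,0,0,0,-1],[0.015,-0.002,-0.026,0,0,0,-1],[0,0,0,0,0,0,-1]]

```text
time_s: 23.85
position: [0.5973, 0.2745, 0.0759]
tcp_rot: [[0.15, 0.853, 0.499], [0.989, -0.131, -0.073], [0.003, 0.504, -0.863]]
force: [-4.8, 1.9, 4.4]
opening: 0.111
```

Emit:
play_rows:
  plan:
    - [[0.015,-0.002,-0.026,0,0,0,-1],[0,0,0,0,0,0,-1]]

```text
time_s: 24.05
position: [0.5974, 0.2745, 0.0759]
tcp_rot: [[0.15, 0.853, 0.5], [0.989, -0.131, -0.073], [0.003, 0.505, -0.863]]
force: [-10.3, 1.9, 15.6]
opening: 0.117
```

```bash
python3 st.py 0
```

```text
24.05 open 0.117 F [-10.298   1.936  15.55 ] TCP in slot mm [ 0.408  1.928 -0.294]
rot err deg (slot axes) [-0.205  0.347  0.01 ]
(array([0.597, 0.274, 0.076]), array([-0.013, -0.017,  0.001]), array([-0.001,  0.002, -0.001]), np.float64(0.4029719560035304))
```

About 19 N along the slot axis at d≈0: seated. Ease off slightly, open and look numerically.

Emit:
play_rows:
  plan:
    - [[-0.015,0.002,0.026,0,0,0,-1],[0,0,0,0,0,0,-0.5],[0,0,0,0,0,0,-0.4],[0,0,0,0,0,0,-0.2],[0,0,0,0,0,0,-0.2],[0,0,0,0,0,0,-0.2],[0,0,0,0,0,0,-0.2],[0,0,0,0,0,0,-0.2]]

```text
time_s: 24.85
position: [0.5977, 0.2737, 0.0747]
tcp_rot: [[0.151, 0.854, 0.498], [0.989, -0.132, -0.074], [0.002, 0.503, -0.864]]
force: [0.9, -0.5, -0.9]
opening: 0.4
```

Emit:
play_rows:
  plan:
    - [[-0.05,0.008,0.087,0,0,0,-0.2],[-0.15,0.023,0.26,0,0,0,-0.2],[-0.3,0.045,0.52,0,0,0,-0.2],[-0.4,0.06,0.7,0,0,0,-0.2],[-0.4,0.06,0.7,0,0,0,-0.2],[-0.4,0.06,0.7,0,0,0,-0.2],[-0.2,0.03,0.35,0,0,0,-0.2],[0,0,0,0,0,0,-0.2]]

```text
time_s: 25.65
position: [0.5026, 0.2894, 0.2444]
tcp_rot: [[0.149, 0.851, 0.503], [0.989, -0.132, -0.07], [0.007, 0.508, -0.861]]
force: [0.5, -0.5, 0.7]
opening: 0.4
```

```bash
cat > fin.py <<'E'
from tgt import *
np.set_printoptions(precision=1,suppress=True)
s=read_state();print(s['time_s'],s['opening'],s['force'],s['position'])
a=capture('scene')[:,:,::-1].copy();b=capture('top')[:,:,::-1].copy();cv2.imwrite('pics/sf.png',a);cv2.imwrite('pics/tf.png',b)
R,o=slot();sc=cam('scene')
def edge(y,x=.005):   # bright-to-background transition along plate z in scene, front face line
    zs=np.arange(.06,.14,.001);u=proj(sc,[o+R@[x,y,z] for z in zs]);
    return u,[int(v) for v in cv2.remap(cv2.cvtColor(a,cv2.COLOR_BGR2GRAY),u[None,:,0].astype(np.float32),u[None,:,1].astype(np.float32),1)[0]]
for y in(-.06,-.03,0,.03,.06):
    u,g=edge(y);print(y,u[40],g[::2])
E
python3 fin.py
```

```text
25.65 0.40008579901410096 [ 0.5 -0.5  0.7] [0.5 0.3 0.2]
-0.06 [378.1 160.5] [252, 252, 252, 252, 252, 252, 252, 252, 252, 252, 252, 251, 252, 252, 252, 252, 251, 251, 251, 252, 254, 255, 239, 157, 108, 98, 99, 100, 100, 101, 102, 102, 101, 99, 100, 103, 104, 103, 102, 99, 99]
-0.03 [391.2 161.6] [201, 230, 246, 251, 248, 243, 241, 241, 240, 240, 240, 241, 240, 240, 240, 240, 240, 240, 240, 241, 242, 231, 189, 118, 103, 103, 104, 102, 98, 101, 101, 102, 104, 105, 103, 101, 101, 103, 103, 101, 101]
0 [404.4 162.6] [254, 250, 189, 133, 170, 238, 242, 241, 241, 241, 241, 241, 240, 240, 240, 240, 240, 240, 240, 241, 241, 231, 190, 139, 127, 125, 119, 105, 101, 101, 100, 99, 107, 123, 134, 136, 133, 131, 132, 132, 132]
0.03 [417.5 163.7] [214, 234, 248, 254, 250, 244, 241, 240, 240, 240, 240, 240, 240, 240, 240, 240, 240, 240, 240, 240, 240, 233, 191, 148, 129, 125, 125, 129, 128, 130, 130, 128, 128, 129, 124, 129, 134, 135, 131, 130, 133]
0.06 [430.7 164.8] [252, 252, 252, 252, 252, 252, 253, 252, 252, 252, 252, 252, 253, 252, 252, 252, 252, 252, 252, 253, 255, 255, 194, 138, 122, 127, 124, 123, 124, 127, 126, 124, 125, 128, 127, 125, 125, 127, 131, 127, 128]
```

The plate's upper edge lies level at about 105 mm on the projected line, against 104 expected when fully seated. Check the bystanders, then hand in.

```bash
python3 - <<'E'
import cv2,numpy as np
a=cv2.imread('pics/scene0.png');b=cv2.imread('pics/sf.png')
for n,(x0,y0,x1,y1) in dict(cup=(264,177,300,220),bowl=(260,235,317,283),die_a=(256,150,270,165),die_b=(288,149,303,164)).items():
    r=cv2.matchTemplate(b[y0-8:y1+8,x0-8:x1+8],a[y0:y1,x0:x1],cv2.TM_CCOEFF_NORMED);_,m,_,l=cv2.minMaxLoc(r);print(n,round(m,3),l[0]-8,l[1]-8)
from rig import *
print(read_state()['force'],hand_in())
E
```

```text
cup 0.998 0 0
bowl 0.999 0 0
die_a 0.998 0 0
die_b 0.998 0 0
the job is handed in; nothing more can be done
[-0.30610538 -0.16817168 -0.14432279] None
```

The ivory score plate is in the leaning slot, long edge down on the slot floor, and released. I handed the job in at about 26 s, with the arm clear.

**Dropped once on the way:** my first grasps caught only the plate's rim. The real fingertips sit about 30 mm short of the reported TCP. The plate fell during transit and landed standing on its edge near the cup. I re-gripped it properly there, with the opening at 0.112 against about 0.115 expected for its thickness.

**Last checks:**
- **Seated:** pushing home met about 19 N along the slot axis, within 0.3 mm of the computed floor. After release, the plate's upper edge in the scene picture was level along its length, at 105 mm against about 104 mm expected when fully seated.
- **Bystanders:** cup, bowl and both dice showed no pixel shift in the scene camera from their starting positions. This included a check after the drop.
- **Not done:** the final seating was checked only by numbers, because I had used all my picture views. I did not go back to work out why the fingertips and the reported TCP disagree.

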